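# Pinch the kettle lid free and set it on the lid rest

### The arm

A 7-joint arm with a two-finger parallel gripper is mounted at the origin on the work surface. World frame = base frame: x ahead of the robot, y to its left, z up, the work surface at z = 0. Lengths are in m, angles in rad, forces in N, time in s.
With the tool pointing down it reaches from about 0.4 to 0.85 m from the base axis. Payload 10.4 kg.
Tool frame: the origin (TCP) lies at the very end of the fingers, on their centre line; the grasp point (between the pads) lies 19 mm behind it; y points along the fingers, x is the direction in which the jaws open and shut, and the axes are right-handed (so a half turn about y gives the same grasp; the last joint's range is limited). The gripper opens to 87 mm and grips with 3 to 60 N. Pads are 19 mm wide; open, the fingers measure 117 mm over their backs; the gripper's body (75 mm by 190 mm) begins 51 mm behind the grasp point.
Start: joints at [-1.219, 0.332, -0.065, 1.46, 0.022, 1.35, -0.088], TCP at [0.229, 0.582, 0.223] pointing down, gripper open.
Joint ranges: [-2.6, 2.6], [-0.5, 2.12], [-1.47, 1.34], [0.16, 2.42], [-1.27, 4.41], [0.06, 2.06], [-2.6, 2.6]. Speed limits (rad/s): [2.22, 2.22, 2.79, 2.79, 3.14, 3.14, 3.14].

### API

Orientations are given as a unit quaternion [x, y, z, w].
In Python, from bench import readout, vision, r gives the robot as it stands.
- The arm moves only by the tool arm_command, never from a script. Its argument "targets" is a list that holds one entry, the list of rows, each a list of 6 numbers: the shift along the tool's x, y, z in m, then the turn, a rotation vector about the tool's x, y, z in degrees. A call has 1 to 12 rows; each row shifts and turns the commanded pose from where the row before left it, along the tool's axes as they then stand; what a row does not reach is not made up. A row lasts 1/12 s, in which the tool goes at most 41.7 mm and 7.16 degrees, less where a joint would pass 70% of its speed; a pose out of reach is approached as far as the arm can. A call is refused whole if a number of a shift passes 0.0417 or a number of a turn 7.16, either way. A call with a gripper value outside its range is refused whole. "hand" is the opening, from 0 (shut) to 1 (fully open), set as the call begins (left out, the last holds). The fingers move at their own pace and stop on an object; "grip_force" is the grip in N (left out, the last holds). Time passes only in rows, so rows that do not move let the fingers close. It gives the time, the measured TCP pose, the force and the opening at its end, in the units of the state.
- readout.read_state(): the state, without advancing time (a new reading comes with each control period).
- vision.camera(name): name is "side" or "top"; returns a dict with "pixels" (420x560x3 uint8, blue, green, red), "fovy" (degrees; the focal length in pixels is half the picture's height over the tangent of half this angle, whatever the lens; pixels are square), "cx", "cy" (the principal point, pixels), "D" ([k1, k2, p1, p2, k3] as OpenCV has them; the pictures are not rectified), "R" (3x3) and "t" (3): a world point X has camera coordinates R X + t. Camera axes: x right, y down, z forward; pixel columns grow to the right and rows downward; lengths in m; the calibration is good to about 2 mm. A picture is of the moment at which its call begins. There is no depth.
- r.close_job(): hands the job in, once; it reports no verdict.
The state is a dict: "time": time; "joint_positions": joint angles; "joint_vel": joint speeds; "joint_torque": joint torques, N m; "ee_pos": TCP position; "eef_rot": TCP orientation; "ft_force": force on the tool from outside, world axes, zero at the start; "torque": the same for the moment, N m; "width": finger opening in m.
Only numpy, scipy, OpenCV 4.12 (cv2) and the standard library are available. Lean on these libraries where they do the work, as an engineer would, in place of code of your own. Each camera call takes 0.05 s, during which the arm holds its last target.

### The job

The kettle has to be refilled: gently pinch the two opposing tabs on its lid together, both fully in, so that the catches let go, and lift the lid straight off without wrenching at catches that still hold. Set the lid down gently, right way up, fully home in the silicone lid rest, and let go so that the tabs spring out again. Do not disturb the caddy, the gaiwan, the pitcher or the kettle's switch.

Things in the scene. Friction and masses are not known exactly. Their poses are not given: they have to be found in the camera images.
- kettle: Steel kettle locked in its built-in base; it does not move. Origin on its axis at counter level, z up. 160 mm across, 192 mm high to the flat top of the round mouth. Black handle on its -x side (to 138 mm from the axis, 186 mm high), spout on its +x side (to 110 mm out, 190 mm high). The lid may sit at any turn in the mouth.
- kettle_mouth (a point): Centre of the kettle's mouth, at the top of its flat lip. Lip 6 mm thick, opening 73 mm across; the lid's plug has 1 mm of sideways play in it each way. Pulling, pushing or prying the lid against the kettle must stay under 20 N or the catches break.
- lid: Black round lid, 0.14 to 0.2 kg, held in the mouth by two catches. Origin on its axis at the flange's underside (z = 192 mm at the start); z up, y along the line through the tabs. Flange 96 mm across, 5 mm thick; plug below 71 mm across, 6 mm deep; cup 56 mm across to 16 mm below the flange. On top a grip 28 mm (x) by 42 mm (y), to 40 mm above the origin, a light grey spring tab at each y end.
- lid_pinch (a point): Point on the lid's axis midway between the two tab faces, 22 mm above the lid's origin. The faces are 58 mm apart at rest, 47 mm when both tabs are at their stops. Both catches must be free at once: a pinch more than about 1 mm off centre along the lid's y leaves one catch hooked under the lip.
- lid_tab_a: Tab at the lid's +y end. Origin at the centre of its outer (pinch) face, y outwards. Face 19.5 mm wide, 30 mm high (7 to 37 mm above the lid's origin). Slides straight in 5.5 mm to a hard stop: 5 N starts it, plus 2 N per mm, 16 N at the stop. One piece with a catch under the mouth's lip that lets go 4.2 to 5.2 mm in, depending on how the lid sits in its play. Cracks if pressed with over 35 N.
- lid_tab_b: The like tab at the lid's -y end: origin at the centre of its outer face, y outwards (the lid's -y). Same travel, spring and strength. The tabs' catches are 10 mm wide, 1.5 mm below the lip and 81 mm across over their tips at rest.
- lid_rest: Round dish of hard blue-green silicone, fixed. Origin at the centre of its underside, z up. 124 mm across, 24 mm high, recess 86 mm across and 20 mm deep. Lid home: plug and catches hang in the recess and the flange lies flat on the rim, so the lid's origin is 24 mm above this origin. Keep pushes on it under 25 N.
- kettle_switch (a joint): Small orange press button, 20 mm across, on the kettle's base 112 mm from the kettle's axis, between the kettle's +x and +y sides, its top 24 mm above the counter; 0 = out, 0.005 m = pressed in. To be left alone.
- caddy: Aluminium tea caddy, 79 mm across, 119 mm high, loose on the counter. Origin at the centre of its underside.
- gaiwan: White gaiwan with saucer and lid, 96 mm across, 86 mm high, loose on the counter between the kettle and the lid rest, nearer to the robot. Origin at the centre of its underside.
- pitcher: Glass pitcher with a steel spout, 92 mm across (145 mm with handle and spout), 142 mm high, loose on the counter. Origin at the centre of its underside.
There are look-alikes about, which are no part of the job. What is meant by the lid is not yellow, and is the larger of those in its own colour.

How it is judged:
By the outcome, as a careful person would: the job done as asked, in the order asked, and still so for the second after the job is handed in, with the robot touching nothing.
It also fails if it takes over 58 s, if anything falls off the work surface, if the arm or the gripper's body presses on something with over 40 N, if the wrist force passes 120 N, or if a joint passes its speed limit or range.

## Working session

There is one attempt and no reset: what is moved stays moved. The work goes in short steps, Python scripts to look and compute and a tool call to move; the robot and the scene stay as the last step left them, time stands still between calls to the robot, and variables do not carry over. Pictures are saved under pics/ and viewed, and the job is handed in when it is done.

Besides the shell and the picture viewer there is one more tool, called after ">>>" as a command line: name --argument value ..., lists and objects as JSON in quotes. arm_command: Moves the arm, as the interface text tells. Its arguments: {"type":"object","properties":{"targets":{"type":"array","items":{"type":"array","items":{"type":"array","items":{"type":"number"}}}},"hand":{"type":"number"},"grip_force":{"type":"number"}},"required":["targets"]}

```bash
ls; mkdir -p pics; python3 - <<'E'
from bench import readout, vision, r
import cv2,numpy as np
s=readout.read_state()
for k in s: print(k,s[k])
for n in("side","top"):
    c=vision.camera(n); cv2.imwrite(f"pics/{n}0.png",c["pixels"]); print(n,{k:c[k] for k in c if k!="pixels"})
    np.savez(f"pics/{n}0.npz",**c)
E
```

```text
pics
time 0.0
joint_positions [-1.21862761  0.33289325 -0.06473191  1.46093491  0.02162253  1.34989634
 -0.08849498]
joint_vel [-9.89778634e-04  3.88335721e-06 -1.03476950e-03  6.42736772e-04
 -4.40582188e-04  4.76962166e-04  1.02688996e-03]
joint_torque [-1.30688932e-04 -6.23261976e+01  2.44875223e-02 -3.89878070e+01
 -6.12348248e-02  4.00974357e-02  1.60244717e-04]
ee_pos [0.22863958 0.58126401 0.22174373]
eef_rot [ 0.58468787  0.39771696 -0.39852366 -0.5840721 ]
ft_force [ 0.56073458 -0.46626479 -0.57940187]
torque [-0.02082969  0.04657324 -0.00220299]
width 0.08691283035242736
side {'fovy': 51.3207581070017, 'cx': 283.10143540275743, 'cy': 211.90644105462914, 'D': array([0.00056061, 0.        , 0.        , 0.        , 0.        ]), 'R': array([[ 0.91647625, -0.40006957,  0.00395324],
       [-0.30608649, -0.70747513, -0.63701649],
       [ 0.25764773,  0.58260045, -0.77084004]]), 't': array([-0.54958375,  0.29602781,  0.86701348])}
top {'fovy': 57.52467294365083, 'cx': 278.2653355906101, 'cy': 209.75811445163953, 'D': array([0.02713982, 0.        , 0.        , 0.        , 0.        ]), 'R': array([[ 0.02383808, -0.99921544, -0.03162676],
       [-0.99583178, -0.02094761, -0.08877082],
       [ 0.08803867,  0.03361106, -0.99554984]]), 't': array([0.02160156, 0.62346807, 0.99974601])}
```

View pics/side0.png

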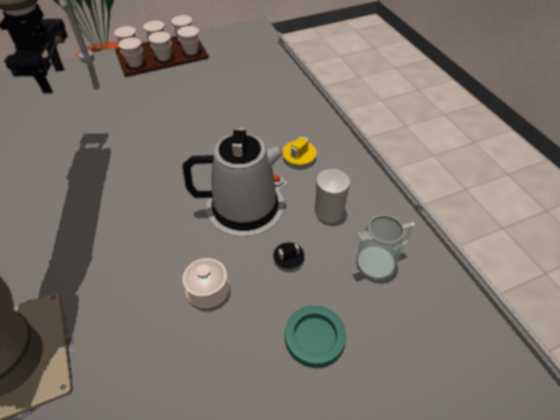

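View pics/top0.png

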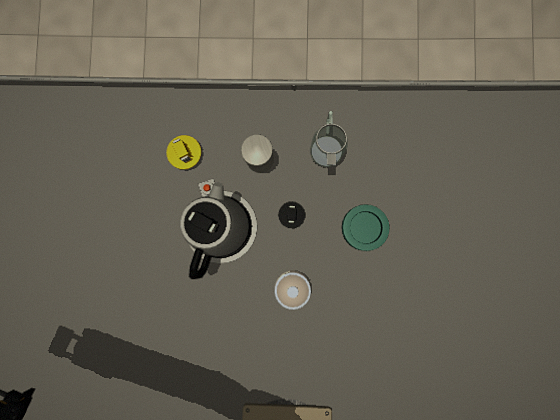

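The side view shows the kettle at (243,180) with its lid at (240,148), and the rest at (316,335). In the top view the kettle lid is at (206,222) and the rest at (366,228).

Things that could be taken for the lid (top view): the black lid in the kettle (206,222), a small black lid on the counter (291,214) and a yellow lid (184,152). I choose the one in the kettle, which is black and the larger of the two. I'll check it in a close crop.

```bash
cat > h.py <<'E'
import numpy as np,cv2
def load(n):
    return dict(np.load(n))
def K(c):
    h=c["pixels"].shape[0]; f=h/2/np.tan(np.radians(float(c["fovy"]))/2)
    return np.array([[f,0,float(c["cx"])],[0,f,float(c["cy"])],[0,0,1]])
def ray(c,p):
    u=cv2.undistortPoints(np.array(p,float).reshape(-1,1,2),K(c),c["D"]).reshape(-1,2)
    d=np.c_[u,np.ones(len(u))]@c["R"]
    return -c["R"].T@c["t"],d
def plane(c,p,z):
    o,d=ray(c,p); return o+d*((z-o[2])/d[:,2])[:,None]
def proj(c,X):
    X=np.array(X,float).reshape(-1,3)
    return cv2.projectPoints(X,cv2.Rodrigues(c["R"])[0],c["t"],K(c),c["D"])[0].reshape(-1,2)
def two(c1,p1,c2,p2):
    o1,d1=ray(c1,[p1]);o2,d2=ray(c2,[p2]);d1=d1[0]/np.linalg.norm(d1[0]);d2=d2[0]/np.linalg.norm(d2[0])
    s=np.linalg.lstsq(np.c_[d1,-d2],o2-o1,rcond=None)[0]
    a=o1+s[0]*d1;b=o2+s[1]*d2
    return (a+b)/2,np.linalg.norm(a-b)
E
python3 - <<'E'
from h import *
t=load("pics/top0.npz")["pixels"];s=load("pics/side0.npz")["pixels"]
a=cv2.resize(t[175:275,160:260],(400,400),interpolation=cv2.INTER_CUBIC)
b=cv2.resize(s[115:215,190:290],(400,400),interpolation=cv2.INTER_CUBIC)
cv2.imwrite("pics/crop0.png",np.clip(np.hstack([a,b])*1.6,0,255).astype(np.uint8))
E
```

```text
(no output)
```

View pics/crop0.png

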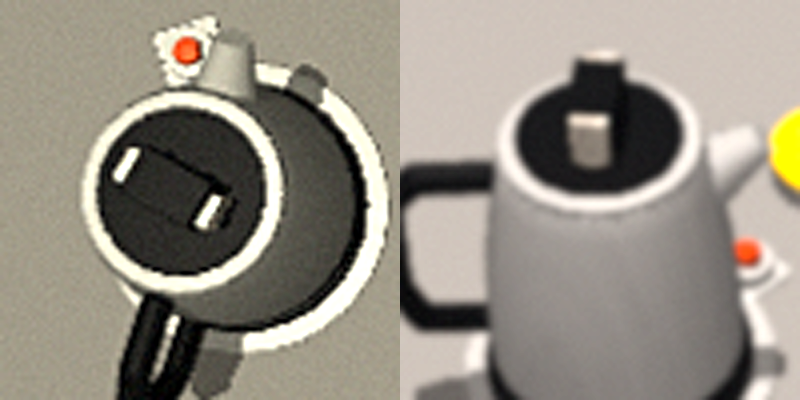

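The crop confirms it: a black lid in the kettle's mouth with two light grey tabs, in the top view at about (192,216) and (212,228). Next I measure it.

```bash
cat > meas.py <<'E'
from h import *
def blobs(c,mask,box):
    m=np.zeros_like(mask);x0,y0,x1,y1=box;m[y0:y1,x0:x1]=mask[y0:y1,x0:x1]
    n,l,st,ce=cv2.connectedComponentsWithStats(m.astype(np.uint8))
    return [(st[i].tolist(),ce[i].round(2).tolist()) for i in range(1,n) if st[i,4]>5],l
if __name__=="__main__":
  for nm,kb,rb in(("top",(178,190,250,262),(335,195,400,260)),("side",(205,125,280,180),(275,300,355,370))):
    c=load(f"pics/{nm}0.npz");im=c["pixels"];g=im.max(2).astype(int)
    # rest
    hsv=cv2.cvtColor(im,cv2.COLOR_BGR2HSV)
    m=(hsv[...,0]>70)&(hsv[...,0]<95)&(hsv[...,1]>90)
    b,l=blobs(c,m,rb);b.sort(key=lambda q:-q[0][4]);print(nm,"rest",b[:2])
    i=max(range(1,l.max()+1),key=lambda i:(l==i).sum())
    cn=cv2.findContours((l==i).astype(np.uint8),cv2.RETR_EXTERNAL,cv2.CHAIN_APPROX_NONE)[0][0]
    P=plane(c,cn.reshape(-1,2),.024); (x,y),rr=cv2.minEnclosingCircle(P[:,:2].astype(np.float32)); e=cv2.fitEllipse(P[:,:2].astype(np.float32)*1000);print(" rest plane24",x,y,rr,e)
    # dark flange
    x0,y0,x1,y1=kb
    sub=g[y0:y1,x0:x1]; np.savetxt(f"pics/{nm}_g.txt",sub,fmt="%3d")
    m=(g<60); b,l=blobs(c,m,kb);print(" dark",sorted(b,key=lambda q:-q[0][4])[:3])
E
python3 meas.py; sed -n 1,60p pics/top_g.txt; 
```

```text
top rest [([342, 205, 47, 46, 994], [368.26, 226.52])]
 rest plane24 0.5804105401039124 -0.19656376540660858 0.06264881044626236 ((581.3517456054688, -196.6430206298828), (117.70647430419922, 123.09375), 9.581674575805664)
 dark [([192, 195, 58, 67, 1369], [229.88, 232.05]), ([184, 202, 42, 42, 1307], [204.99, 222.51]), ([234, 192, 7, 5, 15], [237.53, 193.4])]
side rest [([286, 307, 59, 60, 2756], [314.95, 335.82])]
 rest plane24 0.5814063549041748 -0.20420892536640167 0.06336935609579086 ((580.4140014648438, -203.50160217285156), (116.86197662353516, 124.95226287841797), 148.06494140625)
 dark [([219, 130, 41, 33, 850], [239.62, 147.65]), ([205, 156, 9, 7, 59], [208.73, 159.0])]
103 101 105 104 101 106 102 100 102 102 104 105 104  99 102 102 102 102 101 100 101  91  74 117 165 146 120 119 130 110  78 101 127  96 113 121 131 131 127 124 118 111 100  88  60  54  93  80  96  99  97  99 101 101 100 103 106 107 111 108 107 103 100 103 100 104 105  98 101 106 100 102
106 104 106 102 105 101 102  99 103 102  99 102 105 103 105 102 102 102 104 105  97  96 119 165 162 167 154 149 117 133 160
[... 16168 characters left out ...]
  63  61  57  56  55  55  55  51  54  58  55  53  52  50  47  46  46  44  46  43  21   8  24   7  63 173 188 179 178 181 167
102 101 102 102 100 106 101 102 100 101 102 100 100 131 166 147  98  59  25  15  25  36  46  75  91  98 100  90  86  90  82  80  72  59  59  65  65  65  63  57  55  56  61  54  55  57  55  58  55  59  52  51  50  50  49  49  46  45  44  43  21  13  28   4  67 174 186 178 177 182 172 114
101 102 102  97 104  98 105 102 100 100 103  99 101 105 146 180 156  93   0   9   2   9  15  25  40  58  66  63  62  66  67  58  62  70  64  62  60  62  60  60  58  60  62  56  55  53  56  55  52  55  52  50  49  47  47  49  49  46  47  11  14  16   2  67 173 189 177 175 181 174 142  98
```

```bash
sed -n 1,50p pics/side_g.txt
```

```text
130 130 130 129 129 131 129 131 130 129 129 129 130 129 129 130 129 130 129 129 130 129 129 130 131 130 130 130 132 131 130 129 129 129 130 130 130 130 130 130 131 130 131 129 129 130 129 131 130 131 129 131 131 130 130 130 130 130 130 130 129 129 130 129 129 130 130 130 131 130 131 131 130 131 130
130 130 130 129 130 130 129 130 131 129 130 130 130 129 130 129 130 130 129 130 130 130 130 130 129 131 131 130 129 129 129 128 128 128 131 130 131 132 131 130 131 130 130 129 130 130 130 129 129 131 131 130 129 130 129 130 129 129 130 131 131 131 130 131 130 130 130 131 131 130 129 130 129 130 129
128 131 131 130 130 130 129 129 129 130 130 130 130 130 130 129 130 129 131 129 130 131 130 130 130 130 129 130 129 130 130 132 133 136 140 143 144 141 140 135 131 129 129 131 130 130 131 130 130 131 130 129 130 129 130 129 130 130 130 130 130 129 130 130 130 130 130 130 130 130 130 130 130 130 130
130 130 129 130 130 128 129 129 131 129 130 130 130 130 130 129 131 130 130 130 130 130 130 130 130 130 131 128 125 123 126 136 142 149 152 156 157 155 148 138 128 127 130 129 129 129 130 131 129 130 
[... 13199 characters left out ...]
  95  93  92  91  88  87  85  85  84  83  80  77  75  75  71  69  66  79 104 124 130 131 132 131 130
130 130 131 129 129 123 107  88  84  88  90  91  94  95  96  98  98  97  98 100 101 102 102 103 103 105 107 106 107 106 108 106 107 107 107 107 108 106 108 109 108 106 104 104 103 100 100  98  95  95  93  92  90  90  87  87  85  85  84  82  80  78  76  74  73  69  67  75 101 125 134 138 137 135 132
130 131 131 131 129 120 100  84  83  87  90  93  94  95  96  96  96  98  97  99 100 100 101 102 102 102 103 103 104 105 104 104 105 105 106 104 106 104 105 106 105 102 102 101 100  99  98  97  95  95  93  93  91  91  87  86  85  85  85  83  79  77  76  75  73  70  67  73 102 132 149 156 156 148 140
```

```bash
python3 - <<'E'
from h import *
C={n:load(f"pics/{n}0.npz") for n in("top","side")}
def big(c,mask,box,up=8,thr=None):
    pass
def contour(c,img,box,thr,sign,up=8):
    x0,y0,x1,y1=box
    s=cv2.resize(img[y0:y1,x0:x1].astype(np.float32),None,fx=up,fy=up,interpolation=cv2.INTER_CUBIC)
    m=((s-thr)*sign>0).astype(np.uint8)
    cs=cv2.findContours(m,cv2.RETR_CCOMP,cv2.CHAIN_APPROX_NONE)[0]
    return [((k.reshape(-1,2)+.5)/up-.5+[x0,y0]) for k in cs if len(k)>40*up/2]
for n,kb,rb,th in(("top",(180,198,232,250),(335,195,400,260),95),("side",(212,128,268,172),(275,300,355,370),90)):
    c=C[n];g=c["pixels"].max(2)
    for k in contour(c,g,kb,th,-1):
        for z in(.192,.197):
            P=plane(c,k,z)[:,:2]*1000
            h=cv2.convexHull(P.astype(np.float32)).reshape(-1,2)
            e=cv2.fitEllipse(P.astype(np.float32)); 
            print(n,"dark",z,len(k),k.min(0).round(1),k.max(0).round(1),np.round(e[0],1),np.round(e[1],1))
    im=c["pixels"].astype(int); d=im[...,1]-im[...,2]
    for k in contour(c,d,rb,15,1):
        P=plane(c,k,.024)[:,:2]*1000;e=cv2.fitEllipse(P.astype(np.float32))
        print(n,"rest",len(k),k.min(0).round(1),k.max(0).round(1),np.round(e[0],1),np.round(e[1],1))
s=[C["top"]["pixels"][190:265,330:405],C["side"]["pixels"][298:373,275:350]]
cv2.imwrite("pics/rest0.png",np.hstack([cv2.resize(x,(400,400),interpolation=cv2.INTER_CUBIC) for x in s]))
E
```

```text
top dark 0.192 966 [183.4 201.1] [226.1 243.6] [576.3 195.4] [95.7 96.5]
top dark 0.197 966 [183.4 201.1] [226.1 243.6] [576.1 194.3] [95.2 95.9]
top dark 0.192 163 [187.8 211.4] [194.3 220.1] [590.7 227.6] [ 7.7 25.1]
top dark 0.197 163 [187.8 211.4] [194.3 220.1] [590.4 226.3] [ 7.7 24.9]
top dark 0.192 1788 [180.6 197.6] [231.4 249.4] [577.7 191.8] [122.9 135.3]
top dark 0.197 1788 [180.6 197.6] [231.4 249.4] [577.4 190.7] [122.2 134.6]
top rest 1078 [341.8 204.1] [389.1 250.4] [ 581.7 -197.4] [122.8 124.3]
top rest 493 [371.6 212.6] [381.8 240.7] [ 581.6 -193.4] [87.3 92.1]
side dark 0.192 389 [257.9 154.8] [267.4 171.4] [607.8 125.6] [18.9 55.2]
side dark 0.197 389 [257.9 154.8] [267.4 171.4] [606.1 120.8] [18.7 54.8]
side dark 0.192 300 [211.6 154.7] [214.7 171.4] [508.7 176.2] [ 6.  62.7]
side dark 0.197 300 [211.6 154.7] [214.7 171.4] [507.7 171. ] [ 6.  62.2]
side dark 0.192 892 [218.3 129.2] [260.3 163.3] [579.3 202. ] [ 91.6 111.2]
side dark 0.197 892 [218.3 129.2] [260.3 163.3] [577.7 196.6] [ 90.9 110.4]
side dark 0.192 204 [231.7 142.9] [241.6 149.4] [576.4 208.4] [18.1 26. ]
side dark 0.197 204 [231.7 142.9] [241.6 149.4] [574.9 203. ] [17.9 25.8]
side rest 1404 [284.4 304.9] [345.6 366.4] [ 581.1 -202.2] [123.1 130.2]
```

View pics/rest0.png

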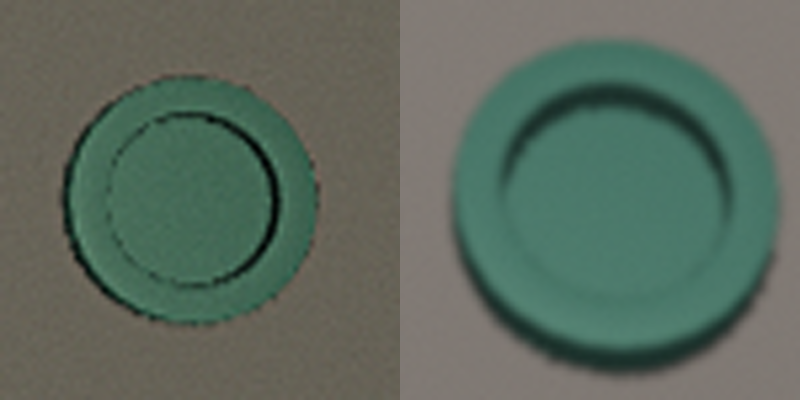

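```bash
python3 - <<'E'
from h import *
C={n:load(f"pics/{n}0.npz") for n in("top","side")}
c=C["top"];print("cams",[(-C[n]["R"].T@C[n]["t"]).round(3) for n in C])
g=c["pixels"].max(2)
res=[]
for (x0,y0,x1,y1) in((187,209,199,222),(207,220,219,234)):
    s=cv2.resize(g[y0:y1,x0:x1].astype(np.float32),None,fx=8,fy=8,interpolation=cv2.INTER_CUBIC)
    cs=cv2.findContours((s>100).astype(np.uint8),cv2.RETR_EXTERNAL,cv2.CHAIN_APPROX_NONE)[0]
    k=max(cs,key=len).reshape(-1,2);k=(k+.5)/8-.5+[x0,y0]
    P=plane(c,k,.229)[:,:2]*1000
    r=cv2.minAreaRect(P.astype(np.float32));print("tab",k.mean(0).round(2),np.round(r[0],1),np.round(r[1],1),round(r[2],1));print(cv2.boxPoints(r).round(1).tolist())
    res.append(np.array(r[0]))
a,b=res;d=a-b;print("mid",(a+b)/2,"dist",np.linalg.norm(d),"yaw of lid y",np.degrees(np.arctan2(d[1],d[0])))
# side view: flange lower part
c=C["side"];g=c["pixels"].max(2)
s=cv2.resize(g[125:175,205:280].astype(np.float32),None,fx=8,fy=8,interpolation=cv2.INTER_CUBIC)
cs=cv2.findContours((s<90).astype(np.uint8),cv2.RETR_EXTERNAL,cv2.CHAIN_APPROX_NONE)[0]
for k in cs:
    k=k.reshape(-1,2)/8-.5+.0625+[205,125]
    if len(k)>500 and abs(k[:,0].mean()-240)<6:
        low=k[k[:,1]>148]; up=k[(k[:,1]<148)&(k[:,1]>136)]
        from scipy.optimize import least_squares
        PL=plane(c,low,.192)[:,:2];PU=plane(c,up,.197)[:,:2]
        Q=np.vstack([PL,PU])
        f=lambda p:np.hypot(Q[:,0]-p[0],Q[:,1]-p[1])-p[2]
        o=least_squares(f,[.576,.195,.048]);print("side flange",o.x,np.abs(o.fun).mean())
E
```

```text
cams [array([5.320e-01, 1.000e-03, 1.051e+00]), array([ 0.371, -0.516,  0.859])]
tab [191.06 215.58] [588.5 217.8] [ 6.6 20.4] 61.2
[[578.0, 219.8000030517578], [595.9000244140625, 210.0], [599.0, 215.8000030517578], [581.2000122070312, 225.60000610351562]]
tab [211.69 227.51] [563.8 171.9] [ 6.9 19.4] 63.9
[[553.5999755859375, 173.10000610351562], [571.0, 164.5], [574.0, 170.6999969482422], [556.7000122070312, 179.1999969482422]]
mid [576.19036865 194.82529449] dist 52.13734492001312 yaw of lid y 61.7290053852765
side flange [0.57707052 0.19518725 0.04638333] 0.000299108671824419
```

```bash
cat > st.py <<'E'
from bench import readout
import numpy as np,sys
from scipy.spatial.transform import Rotation as R
s=readout.read_state(); M=R.from_quat(s["eef_rot"]).as_matrix()
az=lambda v:np.degrees(np.arctan2(v[1],v[0]))
p=np.array(s["ee_pos"])
print("t",round(s["time"],2),"p",p.round(4),"w",round(s["width"],4),"az x",az(M[:,0]).round(2),"az z",az(M[:,2]).round(2),"yaxis",M[:,1].round(4))
F=np.array(s["ft_force"]);print("F",F.round(2),"F tool",(M.T@F).round(2),"T",np.round(s["torque"],2),"q7",np.round(s["joint_positions"],2))
if len(sys.argv)>3:
    t=np.array([float(v) for v in sys.argv[1:4]]);print("to go tool xyz mm",(M.T@(t-p)*1000).round(1))
    if len(sys.argv)>4:
        a=np.radians(float(sys.argv[4]));X=np.array([np.cos(a),np.sin(a),0]);Y=np.array([0,0,-1.]);Z=np.cross(X,Y)
        N=np.c_[X,Y,Z];print("rotvec tool deg",np.degrees(R.from_matrix(M.T@N).as_rotvec()).round(2),"togo in final frame",(N.T@(t-p)*1000).round(1))
E
for a in 62 -118; do python3 st.py .576 .195 .28 $a; done
```

```text
t 0.1 p [0.2287 0.5813 0.2218] w 0.0874 az x 68.52 az z 158.52 yaxis [-4.0e-04 -1.2e-03 -1.0e+00]
F [ 0.22  0.03 -0.44] F tool [ 0.11  0.44 -0.19] T [-0.01  0.01 -0.03] q7 [-1.22  0.33 -0.06  1.46  0.02  1.35 -0.09]
to go tool xyz mm [-232.4  -57.8 -464.6]
rotvec tool deg [ 0.01  6.52 -0.07] togo in final frame [-178.   -58.2 -488. ]
t 0.1 p [0.2287 0.5813 0.2218] w 0.0874 az x 68.52 az z 158.52 yaxis [-4.0e-04 -1.2e-03 -1.0e+00]
F [ 0.22  0.03 -0.44] F tool [ 0.11  0.44 -0.19] T [-0.01  0.01 -0.03] q7 [-1.22  0.33 -0.06  1.46  0.02  1.35 -0.09]
to go tool xyz mm [-232.4  -57.8 -464.6]
rotvec tool deg [-1.1000e-01 -1.7348e+02 -1.0000e-02] togo in final frame [178.  -58.2 488. ]
```

>>> arm_command --targets '[[[0,-0.029,0,0,0,0],[0,-0.029,0,0,6.52,0],[-0.015,0,-0.037,0,0,0],[-0.0148,0,-0.041,0,0,0],[-0.0148,0,-0.041,0,0,0],[-0.0148,0,-0.041,0,0,0],[-0.0148,0,-0.041,0,0,0],[-0.0148,0,-0.041,0,0,0],[-0.0148,0,-0.041,0,0,0],[-0.0148,0,-0.041,0,0,0],[-0.0148,0,-0.041,0,0,0],[-0.0148,0,-0.041,0,0,0]]]' --hand 1 --grip_force 3

```text
time: 1.1
ee_pos: [0.507, 0.2712, 0.2805]
eef_rot: [-0.606, -0.364, 0.364, 0.606]
ft_force: [1.1, 0.4, 0.4]
width: 0.0873
```

```bash
python3 st.py .576 .195 .28 62
```

```text
t 1.1 p [0.507  0.2712 0.2805] w 0.0873 az x 62.01 az z 152.01 yaxis [-1.e-04  0.e+00 -1.e+00]
F [1.13 0.36 0.43] F tool [ 0.85 -0.43 -0.83] T [ 0.04 -0.03  0.01] q7 [-0.76  0.19  0.22  1.52 -0.04  1.43  0.55]
to go tool xyz mm [-34.9   0.4 -96.6]
rotvec tool deg [-0.01  0.01 -0.  ] togo in final frame [-34.9   0.5 -96.7]
```

>>> arm_command --targets '[[[-0.01,0,-0.028,0,0,0],[-0.01,0,-0.028,0,0,0],[-0.01,0,-0.026,0,0,0],[0,0,0,0,0,0],[0,0,0,0,0,0],[0,0,0,0,0,0]]]'

```text
time: 1.6
ee_pos: [0.564, 0.2086, 0.2802]
eef_rot: [-0.606, -0.364, 0.365, 0.606]
ft_force: [-0.1, 0.6, -0.2]
width: 0.0871
```

```bash
python3 st.py .576 .195 .23 62; cat > snap.py <<'E'
import sys,cv2
from bench import vision
from h import *
o=sys.argv[1]
for n in("top","side"):
    c=vision.camera(n);np.savez(f"pics/{n}{o}.npz",**c)
    if len(sys.argv)>2:
        X=[float(v) for v in sys.argv[2:5]];hw=int(sys.argv[5])
        u,v=proj(c,[X])[0].astype(int);x0=max(0,u-hw);y0=max(0,v-hw);print(n,"crop origin",x0,y0)
        im=c["pixels"][y0:y0+2*hw,x0:x0+2*hw]
        im=cv2.resize(im,(400,400),interpolation=cv2.INTER_CUBIC)
    else: im=cv2.resize(c["pixels"],(400,300))
    A=im if n=="top" else np.hstack([A,im])
cv2.imwrite(f"pics/s{o}.png",np.clip(A*1.5,0,255).astype(np.uint8))
E
python3 snap.py 1 .576 .195 .25 60
```

```text
t 1.6 p [0.564  0.2086 0.2802] w 0.0871 az x 62.03 az z 152.03 yaxis [-8.e-04  2.e-04 -1.e+00]
F [-0.12  0.57 -0.18] F tool [0.44 0.18 0.38] T [0.04 0.05 0.02] q7 [-0.65  0.26  0.27  1.45 -0.07  1.45  0.71]
to go tool xyz mm [ -6.4  50.1 -17.1]
rotvec tool deg [-0.05  0.03 -0.01] togo in final frame [ -6.4  50.2 -17. ]
top crop origin 138 160
side crop origin 177 69
```

View pics/s1.png

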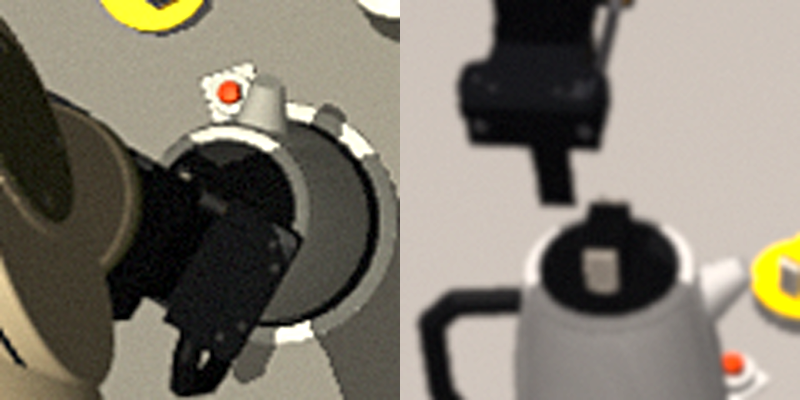

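The gripper is above the kettle, still short of the axis by 6 and 17 mm along tool x and z. In the side view the fingertip is at about (224,130). Next I correct that and descend.

>>> arm_command --targets '[[[-0.0032,0,-0.0085,0,0,0],[-0.0032,0,-0.0085,0,0,0],[0,0,0,0,0,0],[0,0,0,0,0,0],[0,0,0,0,0,0]]]'

```text
time: 2.12
ee_pos: [0.5765, 0.1944, 0.2805]
eef_rot: [-0.606, -0.364, 0.364, 0.606]
ft_force: [-0.3, 0.4, 0.1]
width: 0.0868
```

```bash
python3 st.py .576 .195 .203 62; python3 snap.py 2 .576 .195 .25 60
```

```text
t 2.12 p [0.5765 0.1944 0.2805] w 0.0868 az x 61.99 az z 151.99 yaxis [-1.e-04  2.e-04 -1.e+00]
F [-0.34  0.4   0.13] F tool [ 0.19 -0.13  0.49] T [-0.04  0.01  0.02] q7 [-0.63  0.27  0.29  1.43 -0.08  1.45  0.74]
to go tool xyz mm [ 0.3 77.5  0.7]
rotvec tool deg [-0.01 -0.01  0.01] togo in final frame [ 0.3 77.5  0.7]
top crop origin 138 160
side crop origin 177 69
```

View pics/s2.png

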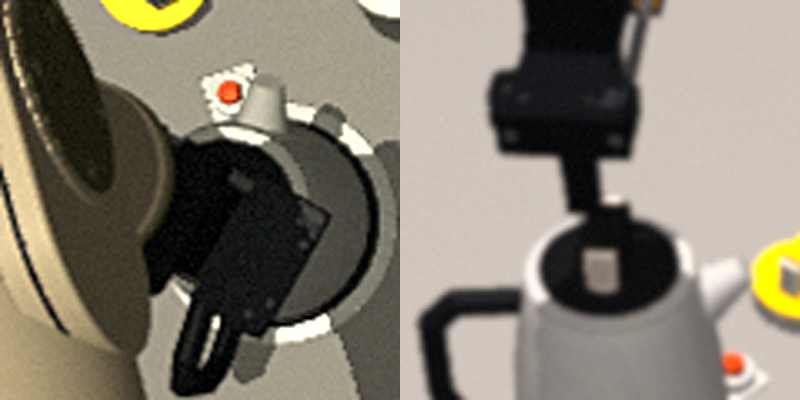

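```bash
python3 - <<'E'
from h import *
c=load("pics/side2.npz");u=np.array([np.cos(np.radians(62)),np.sin(np.radians(62)),0])
T=np.array([.5765,.1944,.2805])
print([proj(c,T+u*d)[0].round(1) for d in(-.0585,-.0435,.0435)])
g=c["pixels"].max(2);print(g[126:140:2,226:244])
E
```

```text
[array([232. , 136.2]), array([233.1, 131.3]), array([239.1, 104.9])]
[[ 70  28   9   6   7   5   8   7   5  10  37  80 118 136 140 141 140 139]
 [ 91  45  14   4   8   9   9   7   8   8  34  82 131 158 166 167 159 143]
 [101  52  14   6   5   7   7   7   7   8  18  41  64  78  85  88  82  67]
 [112  79  56  45  39  34  23  15   8   7   7   8  10  11  11  11  11   9]
 [139 138 137 128 108  81  52  27  10  11  10  12   9  10  11  11  11  11]
 [147 139 124 101  70  42  23  14  11  12  11  10  11   9  10   9  10   9]
 [ 78  55  36  25  17  14  11  11   8  10  10  10  11  11   9  10  11   9]]
```

The near fingertip lies where the calibration predicts it (columns 227–236, 232 predicted). Now I descend over the tabs.

>>> arm_command --targets '[[[0.0001,0.01,0.0004,0,0,0],[0.0002,0.012,0.0003,0,0,0],[0,0.012,0,0,0,0],[0,0.012,0,0,0,0],[0,0.01,0,0,0,0],[0,0.008,0,0,0,0],[0,0.006,0,0,0,0],[0,0.005,0,0,0,0],[0,0.0035,0,0,0,0],[0,0,0,0,0,0],[0,0,0,0,0,0],[0,0,0,0,0,0]]]'

```text
time: 3.22
ee_pos: [0.5762, 0.1951, 0.2026]
eef_rot: [0.606, 0.365, -0.364, -0.606]
ft_force: [-0.3, 0.0, 0.6]
width: 0.0868
```

```bash
python3 st.py .576 .195 .202 62
```

```text
t 3.22 p [0.5762 0.1951 0.2026] w 0.0868 az x 62.0 az z 152.0 yaxis [ 8.e-04  4.e-04 -1.e+00]
F [-0.33  0.04  0.64] F tool [-0.12 -0.64  0.31] T [-0.03  0.04  0.01] q7 [-0.63  0.31  0.28  1.55 -0.09  1.29  0.75]
to go tool xyz mm [-0.2  0.6  0.2]
rotvec tool deg [0.03 0.   0.04] togo in final frame [-0.2  0.6  0.2]
```

>>> arm_command --targets '[[[0,0,0,0,0,0],[0,0,0,0,0,0],[0,0,0,0,0,0],[0,0,0,0,0,0],[0,0,0,0,0,0],[0,0,0,0,0,0]]]' --hand 0.6 --grip_force 3

```text
time: 3.72
ee_pos: [0.576, 0.1949, 0.2021]
eef_rot: [0.606, 0.364, -0.364, -0.606]
ft_force: [-1.2, -0.6, 0.9]
width: 0.0577
```

```bash
for i in 1 2 3; do python3 st.py .576 .195 .202 62|head -3; done
```

```text
t 3.72 p [0.576  0.1949 0.2021] w 0.0577 az x 62.0 az z 152.0 yaxis [-0. -0. -1.]
F [-1.22 -0.65  0.92] F tool [-1.14 -0.92  0.77] T [-0.11  0.09  0.01] q7 [-0.63  0.31  0.28  1.55 -0.09  1.29  0.75]
to go tool xyz mm [ 0.1  0.1 -0. ]
t 3.72 p [0.576  0.1949 0.2021] w 0.0577 az x 62.0 az z 152.0 yaxis [-0. -0. -1.]
F [-1.22 -0.65  0.92] F tool [-1.14 -0.92  0.77] T [-0.11  0.09  0.01] q7 [-0.63  0.31  0.28  1.55 -0.09  1.29  0.75]
to go tool xyz mm [ 0.1  0.1 -0. ]
t 3.72 p [0.576  0.1949 0.2021] w 0.0577 az x 62.0 az z 152.0 yaxis [-0. -0. -1.]
F [-1.22 -0.65  0.92] F tool [-1.14 -0.92  0.77] T [-0.11  0.09  0.01] q7 [-0.63  0.31  0.28  1.55 -0.09  1.29  0.75]
to go tool xyz mm [ 0.1  0.1 -0. ]
```

>>> arm_command --targets '[[[0,0,0,0,0,0],[0,0,0,0,0,0],[0,0,0,0,0,0],[0,0,0,0,0,0]]]' --hand 0.5 --grip_force 9

```text
time: 4.05
ee_pos: [0.576, 0.195, 0.2021]
eef_rot: [-0.606, -0.364, 0.364, 0.606]
ft_force: [0.3, -0.4, 1.3]
width: 0.0537
```

```bash
python3 st.py .576 .195 .202 62
```

```text
t 4.05 p [0.576  0.195  0.2021] w 0.0537 az x 62.0 az z 152.0 yaxis [ 0.  0. -1.]
F [ 0.29 -0.43  1.31] F tool [-0.24 -1.31 -0.46] T [-0.08  0.02 -0.02] q7 [-0.63  0.31  0.28  1.55 -0.09  1.29  0.75]
to go tool xyz mm [ 0.   0.1 -0. ]
rotvec tool deg [0. 0. 0.] togo in final frame [ 0.   0.1 -0. ]
```

At 9 N the opening is 53.7 mm, which is about 2 mm per tab as the spring predicts, and the sideways force is near zero. The pinch is centred.

>>> arm_command --targets '[[[0,0,0,0,0,0],[0,0,0,0,0,0],[0,0,0,0,0,0],[0,0,0,0,0,0],[0,0,0,0,0,0]]]' --hand 0.45 --grip_force 21

```text
time: 4.47
ee_pos: [0.576, 0.195, 0.2021]
eef_rot: [-0.606, -0.364, 0.364, 0.606]
ft_force: [-1.0, -0.2, 1.4]
width: 0.0467
```

```bash
python3 st.py .576 .195 .202 62
```

```text
t 4.47 p [0.576  0.195  0.2021] w 0.0467 az x 62.01 az z 152.01 yaxis [ 0.e+00  1.e-04 -1.e+00]
F [-1.04 -0.23  1.36] F tool [-0.69 -1.36  0.81] T [-0.17  0.15 -0.02] q7 [-0.63  0.31  0.28  1.55 -0.09  1.29  0.75]
to go tool xyz mm [ 0.   0.1 -0. ]
rotvec tool deg [0.   0.01 0.  ] togo in final frame [ 0.   0.1 -0. ]
```

Both tabs are at their stops (46.7 mm). I try a small lift and check the force.

>>> arm_command --targets '[[[0,-0.0005,0,0,0,0],[0,-0.0005,0,0,0,0],[0,-0.0005,0,0,0,0],[0,-0.0005,0,0,0,0],[0,0,0,0,0,0]]]' --grip_force 22

```text
time: 4.88
ee_pos: [0.5759, 0.195, 0.204]
eef_rot: [-0.606, -0.364, 0.364, 0.606]
ft_force: [-0.5, -0.3, -1.4]
width: 0.0465
```

```bash
python3 st.py .576 .195 .202 62
```

```text
t 4.88 p [0.5759 0.195  0.204 ] w 0.0465 az x 62.01 az z 152.01 yaxis [-2.e-04 -0.e+00 -1.e+00]
F [-0.49 -0.29 -1.39] F tool [-0.48  1.39  0.29] T [-0.1   0.1   0.01] q7 [-0.63  0.31  0.28  1.55 -0.09  1.3   0.75]
to go tool xyz mm [ 0.1  2.  -0.1]
rotvec tool deg [-0.01  0.01 -0.01] togo in final frame [ 0.1  2.  -0.1]
```

The wrist carries only about the lid's weight (−1.4 N) after 2 mm, so the catches are free. I lift straight up.

>>> arm_command --targets '[[[0,-0.001,0,0,0,0],[0,-0.001,0,0,0,0],[0,-0.002,0,0,0,0],[0,-0.003,0,0,0,0],[0,-0.004,0,0,0,0],[0,-0.006,0,0,0,0],[0,-0.008,0,0,0,0],[0,-0.01,0,0,0,0],[0,-0.012,0,0,0,0],[0,-0.012,0,0,0,0],[0,-0.006,0,0,0,0],[0,0,0,0,0,0]]]'

```text
time: 5.88
ee_pos: [0.5768, 0.1953, 0.2714]
eef_rot: [0.606, 0.365, -0.363, -0.606]
ft_force: [0.6, 1.0, -0.6]
width: 0.0466
```

```bash
python3 st.py .582 -.198 .27 62;  python3 snap.py 3 .576 .195 .25 70
```

```text
t 5.88 p [0.5768 0.1953 0.2714] w 0.0466 az x 62.0 az z 152.0 yaxis [ 0.0029  0.0015 -1.    ]
F [ 0.56  0.96 -0.57] F tool [ 1.11  0.57 -0.04] T [-0.02  0.03  0.05] q7 [-0.63  0.27  0.28  1.45 -0.08  1.43  0.74]
to go tool xyz mm [-344.8    0.8 -189.2]
rotvec tool deg [0.11 0.   0.16] togo in final frame [-344.8    1.4 -189.3]
top crop origin 128 150
side crop origin 167 59
```

View pics/s3.png

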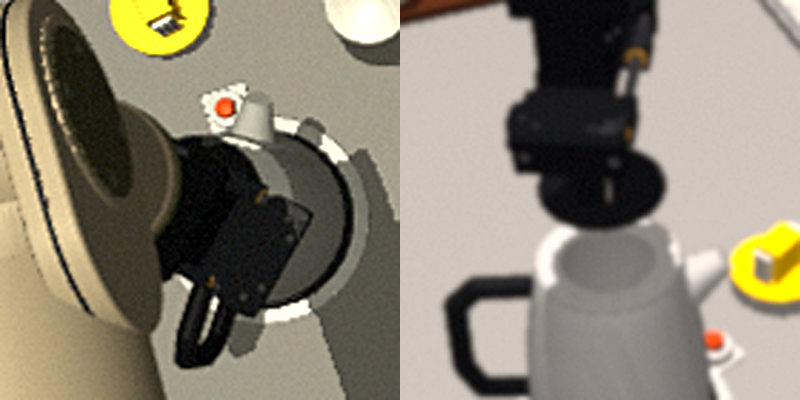

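The lid hangs level in the gripper with its flange at (234,125) in the side view, and the kettle mouth below is open. Next I check clearance near the rest.

```bash
python3 - <<'E'
from h import *
c=load("pics/top0.npz"); s=load("pics/side0.npz")
for n,p,z in(("pitcher top rim",(331,139),.142),("pitcher handle end",(330,113),.1),("pitcher spout end",(332,173),.13),("caddy",(256.5,149),.119),("gaiwan",(292.5,290.5),.05),("gaiwan saucer r",(311,290),.01),("small lid",(291,214),.02)):
    P=plane(c,[p],z)[0][:2]; d=P-[.582,-.198]; print(n,P.round(3),"dist",np.hypot(*d).round(3),"az",np.degrees(np.arctan2(d[1],d[0])).round(0))
E
```

```text
pitcher top rim [ 0.787 -0.091] dist 0.231 az 27.0
pitcher handle end [ 0.866 -0.092] dist 0.303 az 20.0
pitcher spout end [ 0.706 -0.096] dist 0.161 az 39.0
caddy [0.765 0.09 ] dist 0.342 az 58.0
gaiwan [ 0.413 -0.007] dist 0.255 az 131.0
gaiwan saucer r [ 0.411 -0.056] dist 0.222 az 140.0
small lid [0.613 0.001] dist 0.202 az 81.0
```

>>> arm_command --targets '[[[-0.009,0,-0.005,0,0,0],[-0.018,0,-0.01,0,0,0],[-0.0222,0,-0.0122,0,0,0],[-0.0222,0,-0.0122,0,0,0],[-0.0222,0,-0.0122,0,0,0],[-0.0222,0,-0.0122,0,0,0],[-0.0222,0,-0.0122,0,0,0],[-0.0222,0,-0.0122,0,0,0],[-0.0222,0,-0.0122,0,0,0],[-0.0222,0,-0.0122,0,0,0],[-0.0222,0,-0.0122,0,0,0],[-0.0222,0,-0.0122,0,0,0]]]'

```text
time: 6.98
ee_pos: [0.5793, -0.0912, 0.2684]
eef_rot: [-0.606, -0.364, 0.364, 0.606]
ft_force: [0.6, -0.1, -1.1]
width: 0.0467
```

>>> arm_command --targets '[[[-0.0222,0,-0.0122,0,0,0],[-0.0222,0,-0.0122,0,0,0],[-0.02,0,-0.011,0,0,0],[-0.014,0,-0.0077,0,0,0],[-0.008,0,-0.0044,0,0,0],[0,0,0,0,0,0],[0,0,0,0,0,0],[0,0,0,0,0,0]]]'

```text
time: 7.65
ee_pos: [0.5816, -0.1863, 0.2687]
eef_rot: [-0.605, -0.365, 0.365, 0.606]
ft_force: [0.0, 0.1, -1.1]
width: 0.047
```

```bash
python3 st.py .582 -.198 .27 62;  python3 snap.py 4 .582 -.198 .2 80
```

```text
t 7.65 p [ 0.5816 -0.1863  0.2687] w 0.047 az x 62.1 az z 152.1 yaxis [-4.e-04  9.e-04 -1.e+00]
F [ 0.01  0.14 -1.15] F tool [0.12 1.15 0.06] T [ 0.   -0.03 -0.02] q7 [-0.16  0.3   0.51  1.45 -0.14  1.43  1.43]
to go tool xyz mm [-10.2  -1.3  -5.8]
rotvec tool deg [-0.05  0.1   0.04] togo in final frame [-10.2  -1.3  -5.9]
top crop origin 301 143
side crop origin 240 208
```

View pics/s4.png

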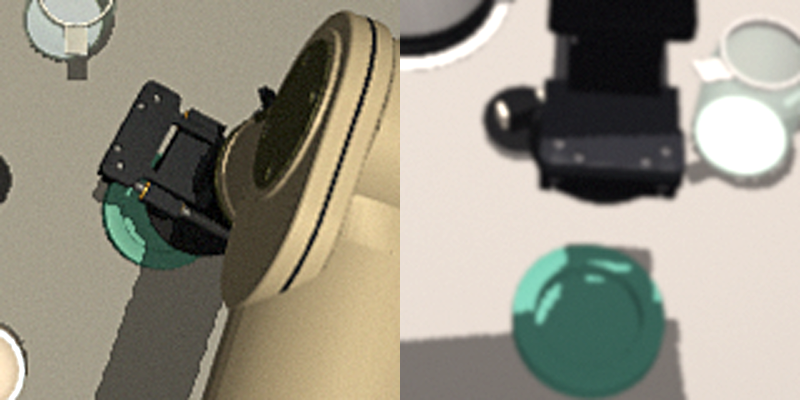

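The lid is above the rest, which sits at about (317,332) in the side view. I correct the last 10 mm and descend part of the way.

>>> arm_command --targets '[[[-0.005,0.01,-0.003,0,0,0],[-0.0052,0.015,-0.0028,0,0,0],[0,0.02,0,0,0,0],[0,0.02,0,0,0,0],[0,0.02,0,0,0,0],[0,0.02,0,0,0,0],[0,0.02,0,0,0,0],[0,0.02,0,0,0,0],[0,0.018,0,0,0,0],[0,0.015,0,0,0,0],[0,0.01,0,0,0,0],[0,0.005,0,0,0,0]]]'

```text
time: 8.75
ee_pos: [0.5809, -0.1991, 0.074]
eef_rot: [-0.605, -0.364, 0.365, 0.607]
ft_force: [-0.6, -0.2, -2.5]
width: 0.0471
```

>>> arm_command --targets '[[[0,0,0,0,0,0],[0,0,0,0,0,0],[0,0,0,0,0,0]]]'

```text
time: 9.0
ee_pos: [0.5824, -0.1997, 0.077]
eef_rot: [0.606, 0.365, -0.364, -0.606]
ft_force: [-0.6, 0.5, -1.4]
width: 0.0466
```

```bash
python3 st.py .582 -.198 .045 62;  python3 snap.py 5 .582 -.198 .06 50
```

```text
t 9.0 p [ 0.5824 -0.1997  0.077 ] w 0.0466 az x 62.01 az z 152.01 yaxis [ 1.6e-03 -3.0e-04 -1.0e+00]
F [-0.64  0.48 -1.38] F tool [0.12 1.38 0.79] T [-0.   -0.03  0.01] q7 [-0.11  0.46  0.47  1.67 -0.23  1.06  1.51]
to go tool xyz mm [ 1.3 32.   1.2]
rotvec tool deg [0.09 0.01 0.03] togo in final frame [ 1.3 32.   1.2]
top crop origin 318 176
side crop origin 265 274
```

View pics/s5.png

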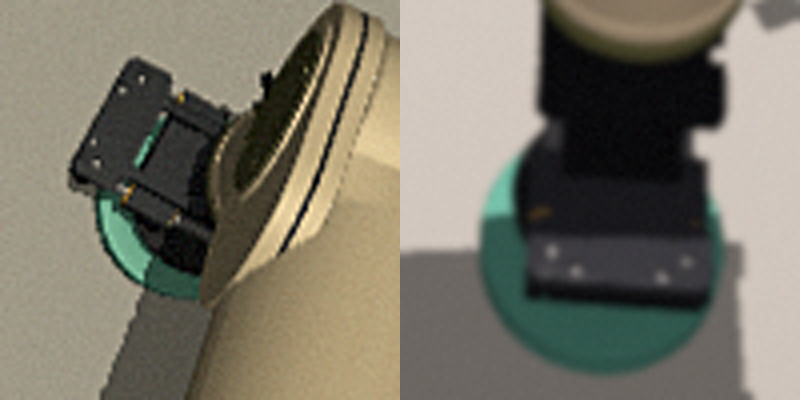

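>>> arm_command --targets '[[[0.0005,0.006,0.0005,0,0,0],[0.0005,0.008,0.0005,0,0,0],[0,0.008,0,0,0,0],[0,0.006,0,0,0,0],[0,0.004,0,0,0,0],[0,0.002,0,0,0,0],[0,0,0,0,0,0],[0,0,0,0,0,0],[0,0,0,0,0,0],[0,0,0,0,0,0]]]'

```text
time: 9.93
ee_pos: [0.5816, -0.1982, 0.0424]
eef_rot: [0.606, 0.364, -0.364, -0.606]
ft_force: [-0.2, 0.7, -2.9]
width: 0.0468
```

```bash
python3 st.py .582 -.1983 .0345 62
```

```text
t 9.93 p [ 0.5816 -0.1982  0.0424] w 0.0468 az x 62.0 az z 152.0 yaxis [ 7.e-04 -0.e+00 -1.e+00]
F [-0.24  0.74 -2.87] F tool [0.54 2.87 0.56] T [-0.04 -0.04  0.  ] q7 [-0.1   0.5   0.45  1.7  -0.25  1.    1.52]
to go tool xyz mm [ 0.1  7.9 -0.4]
rotvec tool deg [0.03 0.   0.02] togo in final frame [ 0.1  7.9 -0.4]
```

>>> arm_command --targets '[[[0,0.001,0,0,0,0],[0,0.001,-0.0003,0,0,0],[0,0.001,0,0,0,0],[0,0.001,0,0,0,0],[0,0.001,0,0,0,0],[0,0.001,0,0,0,0],[0,0.0007,0,0,0,0],[0,0.0005,0,0,0,0],[0,0,0,0,0,0],[0,0,0,0,0,0]]]'

```text
time: 10.77
ee_pos: [0.5816, -0.1982, 0.0348]
eef_rot: [-0.606, -0.364, 0.364, 0.606]
ft_force: [0.8, -0.2, -1.8]
width: 0.047
```

```bash
python3 st.py .582 -.1983 .0341 62
```

```text
t 10.77 p [ 0.5816 -0.1982  0.0348] w 0.047 az x 62.0 az z 152.0 yaxis [-0.e+00  1.e-04 -1.e+00]
F [ 0.78 -0.15 -1.82] F tool [ 0.23  1.82 -0.76] T [-0.02 -0.01 -0.04] q7 [-0.1   0.51  0.45  1.7  -0.26  0.99  1.53]
to go tool xyz mm [ 0.1  0.7 -0.3]
rotvec tool deg [-0.  0.  0.] togo in final frame [ 0.1  0.7 -0.3]
```

>>> arm_command --targets '[[[0,0.0004,0,0,0,0],[0,0.0004,0,0,0,0],[0,0,0,0,0,0],[0,0,0,0,0,0]]]'

```text
time: 11.1
ee_pos: [0.5817, -0.1983, 0.0341]
eef_rot: [0.606, 0.364, -0.364, -0.606]
ft_force: [-0.8, 1.2, 0.2]
width: 0.0469
```

```bash
python3 st.py .582 -.1983 .0341 62
```

```text
t 11.1 p [ 0.5817 -0.1983  0.0341] w 0.0469 az x 62.01 az z 152.01 yaxis [ 1.e-04  1.e-04 -1.e+00]
F [-0.85  1.22  0.23] F tool [ 0.68 -0.23  1.32] T [-0.01  0.05  0.02] q7 [-0.1   0.51  0.45  1.7  -0.26  0.99  1.53]
to go tool xyz mm [ 0.1 -0.  -0.3]
rotvec tool deg [0.   0.01 0.01] togo in final frame [ 0.1 -0.  -0.3]
```

>>> arm_command --targets '[[[0,0.0003,0,0,0,0],[0,0,0,0,0,0],[0,0,0,0,0,0]]]'

```text
time: 11.35
ee_pos: [0.5818, -0.1982, 0.0341]
eef_rot: [0.606, 0.364, -0.364, -0.606]
ft_force: [-2.1, 1.4, 4.9]
width: 0.0472
```

```bash
python3 st.py .582 -.1983 .0341 62
```

```text
t 11.35 p [ 0.5818 -0.1982  0.0341] w 0.0472 az x 62.01 az z 152.01 yaxis [ 3.e-04  2.e-04 -1.e+00]
F [-2.09  1.37  4.87] F tool [ 0.23 -4.87  2.49] T [ 0.13  0.64 -0.04] q7 [-0.1   0.51  0.45  1.7  -0.26  0.99  1.53]
to go tool xyz mm [ 0.1 -0.  -0.2]
rotvec tool deg [0.01 0.01 0.02] togo in final frame [ 0.1 -0.  -0.2]
```

Down force is 5 N at the expected home height, so the lid is resting on the rim. I let the tabs out gently.

>>> arm_command --targets '[[[0,0,0,0,0,0],[0,0,0,0,0,0],[0,0,0,0,0,0],[0,0,0,0,0,0]]]' --grip_force 9

```text
time: 11.68
ee_pos: [0.5818, -0.1982, 0.034]
eef_rot: [0.606, 0.364, -0.364, -0.606]
ft_force: [-1.8, 0.6, 5.3]
width: 0.0542
```

>>> arm_command --targets '[[[0,0,0,0,0,0],[0,0,0,0,0,0],[0,0,0,0,0,0],[0,0,0,0,0,0],[0,0,0,0,0,0],[0,0,0,0,0,0]]]' --hand 1

```text
time: 12.18
ee_pos: [0.5816, -0.1982, 0.0335]
eef_rot: [-0.606, -0.364, 0.364, 0.606]
ft_force: [0.2, -0.3, 0.1]
width: 0.0839
```

```bash
python3 st.py .582 -.1983 .0341 62
```

```text
t 12.18 p [ 0.5816 -0.1982  0.0335] w 0.0839 az x 62.01 az z 152.01 yaxis [-1.e-04  0.e+00 -1.e+00]
F [ 0.18 -0.26  0.15] F tool [-0.15 -0.15 -0.28] T [-0.   -0.02  0.03] q7 [-0.1   0.51  0.45  1.7  -0.26  0.99  1.53]
to go tool xyz mm [ 0.1 -0.6 -0.4]
rotvec tool deg [-0.01  0.01 -0.  ] togo in final frame [ 0.1 -0.6 -0.4]
```

Released, and no force is left. I retreat straight up.

>>> arm_command --targets '[[[0,-0.004,0,0,0,0],[0,-0.006,0,0,0,0],[0,-0.01,0,0,0,0],[0,-0.015,0,0,0,0],[0,-0.02,0,0,0,0],[0,-0.025,0,0,0,0],[0,-0.03,0,0,0,0],[0,-0.03,0,0,0,0],[0,-0.03,0,0,0,0],[0,-0.03,0,0,0,0],[0,-0.02,0,0,0,0],[0,-0.01,0,0,0,0]]]'

```text
time: 13.18
ee_pos: [0.5824, -0.1989, 0.2681]
eef_rot: [0.607, 0.365, -0.363, -0.605]
ft_force: [-0.4, -0.1, 1.2]
width: 0.0869
```

>>> arm_command --targets '[[[-0.025,0,-0.01,0,0,0],[-0.04,0,-0.01,0,0,0],[-0.04,0,0,0,0,0],[-0.04,0,0,0,0,0],[-0.03,0,0,0,0,0],[-0.01,0,0,0,0,0],[0,0,0,0,0,0],[0,0,0,0,0,0]]]'

```text
time: 13.85
ee_pos: [0.5125, -0.3706, 0.2634]
eef_rot: [-0.606, -0.364, 0.364, 0.606]
ft_force: [0.7, 0.5, 0.6]
width: 0.0872
```

```bash
python3 st.py .582 -.1983 .0341 62;  python3 snap.py 6; python3 snap.py 7 .582 -.198 .04 50
```

```text
t 13.85 p [ 0.5125 -0.3706  0.2634] w 0.0872 az x 61.97 az z 151.97 yaxis [-2.e-04  8.e-04 -1.e+00]
F [0.71 0.46 0.62] F tool [ 0.74 -0.62 -0.4 ] T [ 0.06 -0.1   0.03] q7 [ 0.11  0.36  0.59  1.4  -0.2   1.43  1.78]
to go tool xyz mm [184.6 229.5  19.5]
rotvec tool deg [-0.03 -0.03  0.04] togo in final frame [184.7 229.3  19.5]
top crop origin 316 176
side crop origin 264 278
```

View pics/s6.png

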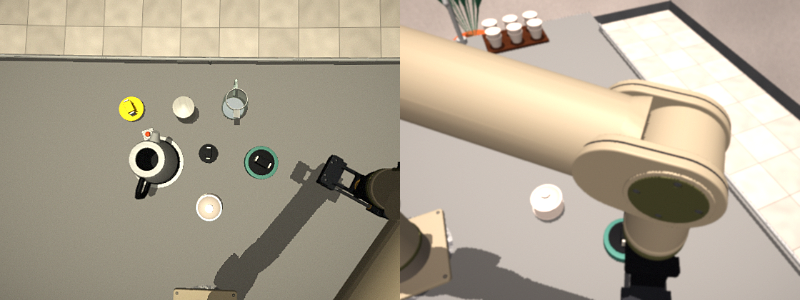

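View pics/s7.png

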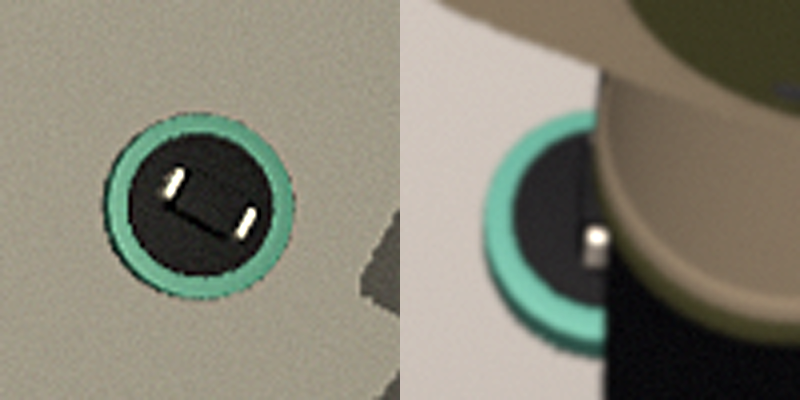

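The top view shows the lid centred in the rest at (366,227), both tabs visible and a green rim all round. I measure the seating, the tabs and whether the neighbours moved.

```bash
python3 - <<'E'
from h import *
c=load("pics/top7.npz");g=c["pixels"].max(2).astype(np.float32)
x0,y0=350,208;s=cv2.resize(g[y0:y0+36,x0:x0+36],None,fx=8,fy=8,interpolation=cv2.INTER_CUBIC)
res=[]
for k in cv2.findContours((s>110).astype(np.uint8),cv2.RETR_CCOMP,cv2.CHAIN_APPROX_NONE)[0]:
    k=(k.reshape(-1,2)+.5)/8-.5+[x0,y0]
    if 40<len(k)<300:
        r=cv2.minAreaRect((plane(c,k,.061)[:,:2]*1000).astype(np.float32)); 
        print(len(k),np.round(r[0],1),np.round(r[1],1))
        if min(r[1])>3 and max(r[1])<26: res.append(np.array(r[0]))
if len(res)==2: print("mid",(res[0]+res[1])/2,"dist",np.linalg.norm(res[0]-res[1]))
im=c["pixels"].astype(int);d=(im[...,1]-im[...,2]).astype(np.float32)
x0,y0=335,195;s=cv2.resize(d[y0:y0+65,x0:x0+60],None,fx=8,fy=8,interpolation=cv2.INTER_CUBIC)
for k in cv2.findContours((s>15).astype(np.uint8),cv2.RETR_CCOMP,cv2.CHAIN_APPROX_NONE)[0]:
    if len(k)>500:
        k=(k.reshape(-1,2)+.5)/8-.5+[x0,y0]
        for z in(.024,.029):
            e=cv2.fitEllipse((plane(c,k,z)[:,:2]*1000).astype(np.float32));print("ring",z,np.round(e[0],1),np.round(e[1],1))
a=load("pics/top0.npz")["pixels"];b=c["pixels"]
for n,(x0,y0,x1,y1) in dict(caddy=(238,128,276,172),gaiwan=(270,266,316,314),pitcher=(305,105,352,180),switch=(198,178,216,196),smalllid=(274,198,308,232)).items():
    p,q=[cv2.cvtColor(i[y0:y1,x0:x1],cv2.COLOR_BGR2GRAY).astype(np.float32) for i in(a,b)]
    print(n,np.round(cv2.phaseCorrelate(p,q),2)[0] if 0 else [np.round(v,2) for v in cv2.phaseCorrelate(p,q)],"diff",np.abs(p-q).mean().round(1))
E
```

```text
183 [ 541.4 -156. ] [24.8 12.2]
129 [ 570.  -220.1] [ 6.1 20.3]
128 [ 594.6 -174.1] [ 6.6 20.1]
127 [ 599.  -236.2] [19.1  3.8]
65 [ 621.4 -238.7] [9.4 4. ]
63 [ 628.2 -230.5] [9.6 2.8]
ring 0.024 [ 581.7 -197.3] [122.9 124.4]
ring 0.029 [ 581.4 -196.4] [122.3 123.8]
ring 0.024 [ 582.5 -198. ] [95.2 96. ]
ring 0.029 [ 582.2 -197. ] [94.7 95.6]
caddy [array([0.1 , 0.44]), np.float64(1.0)] diff 4.8
gaiwan [array([-0.01,  0.02]), np.float64(0.99)] diff 5.2
pitcher [array([0.02, 0.46]), np.float64(0.99)] diff 4.4
switch [array([0.01, 0.04]), np.float64(0.97)] diff 4.9
smalllid [array([-0.05,  0.03]), np.float64(0.97)] diff 3.5
```

```bash
python3 - <<'E'
from h import *
a=load("pics/top0.npz")["pixels"];b=load("pics/top7.npz")["pixels"]
for n,(x0,y0,x1,y1) in dict(caddy=(238,128,276,172),pitcher=(305,105,352,180),gaiwan=(270,266,316,314)).items():
    p,q=[cv2.GaussianBlur(cv2.cvtColor(i[y0:y1,x0:x1],cv2.COLOR_BGR2GRAY),(0,0),1) for i in(a,b)]
    W=np.eye(2,3,dtype=np.float32);cc,W=cv2.findTransformECC(p,q,W,cv2.MOTION_TRANSLATION,(3,100,1e-5));print(n,cc,W[:,2],np.abs(p.astype(int)-q).max())
E
```

```text
caddy 0.9999298251889996 [ 0.00990579 -0.00580298] 8
pitcher 0.9996490364384215 [-0.00975062 -0.0075591 ] 7
gaiwan 0.9998915138154783 [-0.0136818  -0.01387905] 8
```

Nothing has moved: all shifts are under 0.02 px. The 0.44 px from phase correlation was an artefact. I hand the job in.

```bash
python3 -c "
from bench import r
print(r.close_job())"
```

```text
the job is handed in; nothing more can be done
None
```

The kettle's lid is off and sitting home in the silicone lid rest, right way up. The gripper has let go and is clear. I handed the job in at about 14 s of the 58 s; the hand-in gives no verdict.

- **Pinch:** I closed on the tabs in steps of 3, 9 and 21 N. At 46.7 mm opening both tabs were at their stops, with almost no sideways force, so the pinch was centred.
- **Lift:** After a 2 mm test lift the wrist carried only about 1.4 N, roughly the lid's weight. Both catches were free before I lifted the lid straight off.
- **Placing:** I set the lid down at the expected home height with about 5 N of pressure and let the tabs out gently.

**Last checks from the top camera:**
- The lid sits within about 1 mm of the rest's centre.
- The tab tops are 52.2 mm apart, against 52.1 mm at the start, so the tabs are fully out again.
- The caddy, gaiwan and pitcher have not moved (under 0.02 px). The switch also shows no movement (0.04 px).

**What disagreed:**
- One image comparison suggested a 0.44 px shift of the caddy and pitcher. A second, more careful comparison showed no shift.
- In the final side view the arm hid half the lid, so the check that it lies flat rests on the top view and the contact height.

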